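# Lamps off and lid up on the screen exposure unit

## Task

The screen has had its exposure: turn the selector on the lamp controller to Off, its pointer on the round mark, and let it sit in its click. Only then slide the lid catch of the exposure unit all the way off and raise the lid by its handle to at least 60 degrees, leaving it standing open by itself. Leave the small trim knob and everything else on the bench as it is.

Things in the scene. Friction and masses are not known exactly. Their poses are not given: they have to be found in the camera images.
- unit: Screen exposure unit, grey steel box fixed to the bench, 340 mm deep (x -170..+170) by 330 mm wide (y) and 117 mm high with its white lid shut. Origin under its middle on the bench, +x to its back (hinge side), -x to the robot, z up. Its front 70 mm (x -170..-100) is a low ledge 50 mm high; the catch and the lid handle stand over that ledge
- lid_handle (a point): Middle of the lid's handle: a round steel bar 12 mm thick, 120 mm long along the lid's y axis, carried 36 mm in front of the lid's front face on two 10 mm posts at y +-53 mm; with the lid shut it is at (-136, 0, 102) mm in the unit's frame, 52 mm above the ledge. Axes turn with the lid
- lid_hinge (a point): Point on the lid's hinge axis, at (135, 0, 88) mm in the unit's frame, whose y axis is the hinge axis. The lid handle travels on a circle of 271 mm radius about it
- lid (a joint): Lid angle (rad): 0 shut, grows as its front edge rises, stops at 1.5. Lid 330 x 230 x 29 mm, 0.8 kg, stiff hinge: it stays where it is left and takes about 8 N upward at the handle. While the catch is on, the catch's nose lies over a steel tongue on the lid's front and the lid cannot rise
- catch (a joint): Travel of the lid's slide catch (m): 0 on (nose over the lid's tongue), 0.018 nose just off the tongue, 0.026 end stop. It grows as the catch slides along the unit's -y (to the right seen from the robot), takes about 3 to 4 N and stays where it is left
- catch_tab (a point): Middle of the top of the catch's upright thumb tab: 10 mm thick (unit's y), 24 mm wide (x), 24 mm tall, top 127 mm above the bench; catch on: at (-128, -118, 127) mm in the unit's frame. Beside it the flat parts of the catch top out at 103 mm: body to 15 mm either side along y, nose to 46 mm towards +y. The lid's front face is 28 mm behind the tab's middle, its top 117 mm high. Axes as the unit's
- controller: Lamp controller, grey bench instrument 170 (x) x 190 (y) x 50 mm, fixed, standing left or right of the unit; its white top panel slopes 0.21 rad (12 degrees) down towards its -x side (its front edge 55 mm and its rear edge 91 mm above the bench). Origin under its middle on the bench, z up
- selector_grip (a point): On the selector's turning axis, 17 mm above the panel, half way up its grip bar: black, 47 x 11 mm (6 mm thick over the last 8 mm at the pointer end), on a round skirt of 48 mm diameter. Bar top 11.5 mm above this point, skirt top 11.5 mm below. The larger control of the two. z axis: turning axis, square to the sloping panel, outward; x axis: along the bar to the pointer end (white line)
- selector (a joint): Selector angle (rad), grows clockwise seen from above (against its z axis), no end stops; 0 (or any whole number of turns) is Off. Twelve clicks round the circle, one every 0.524 rad, about 0.05 to 0.1 N m to turn over each; let go near a click it springs into it. It starts 2 to 10 clicks from Off
- pointer (a point): Point on the panel's scale, 41 mm from the selector's axis, that the pointer end shows; turns with the selector
- off_mark (a point): The Off mark: the only round black dot (11 mm) of the twelve marks round the selector, 41 mm from its axis towards the far (rear, +x) edge of the controller's panel; the others are short strokes
- trim_mark (a point): End of the white line on the small round trim knob (20 mm diameter, 14 mm high), to be left alone; the knob's middle is 25 mm nearer the front and 90 mm to the -y side of the selector's axis. A low rocker switch, 30 x 20 x 7 mm, stands 70 mm behind it
- router: Cordless trim router standing on its 90 mm square base, 213 mm high, its battery reaching 50 mm from the middle at the top, loose, 1.3 kg; stands on the side of the unit where the controller is not. Origin under its base
- tin_large: Ink tin, 100 mm diameter, 125 mm high, loose. Origin under its middle. Not listed: fixed things along the table's sides (|y| over 0.58 m, up to 140 mm high) and back (x over 0.84 m, up to 225 mm), and a squeegee and a filling knife lying near the front corners
- tin_small: Ink tin, 74 mm diameter, 85 mm high, loose. Origin under its middle
- cup: White mixing cup, 68 mm diameter at the rim, 75 mm high, with a wooden stick leaning out of it to 150 mm height (up to 28 mm from the middle), loose, about 0.1 kg; stands in front of the unit's ledge. Origin under its middle
- tape: Roll of brown tape lying flat, 96 mm diameter, 36 mm high, loose; lies in front of the unit's ledge. Origin under its middle
- loupe: Folding magnifier (linen tester) standing on the left end of the unit's front ledge, 34 x 34 mm and 43 mm high (its top about 93 mm above the bench), 60 g, loose. Origin under its middle
Not all that is in view belongs to the job. Of the things that look like the tape, take the one that is farthest to the robot's left at the start.

How it is judged (in metres and radians):
On the way, in this order (a step that is already met when the one before it is completed fails the run):
1. the selector points to the round Off mark, at rest in its click and let go, the catch still on (distance between pointer and off_mark below 0.006 m and velocity of joint selector between -0.05 and 0.05 rad/s and value of joint catch below 0.01 m and contact force between selector and the fingers below 0.5 N), for 0.2 s.
2. the lid's catch is slid clear, the lid still shut (distance between pointer and off_mark below 0.006 m and value of joint catch above 0.02 m and value of joint lid below 0.05 rad), for 0.2 s.
3. the lid is raised past about 60 degrees (distance between pointer and off_mark below 0.006 m and value of joint catch above 0.02 m and value of joint lid above 1 rad), for 0.2 s.
At the end, for the whole second after the job is handed in: The selector's pointer is within 6 mm (about 8 degrees) of the middle of the Off mark and at rest, the catch is slid at least 20 mm, the lid stands at rest at 1.0 rad or more, and no loose thing has moved over 30 mm or is tipped (all of step 3 and velocity of joint lid between -0.05 and 0.05 rad/s and velocity of joint selector between -0.05 and 0.05 rad/s and not (distance of any of router, tin_large, tin_small, cup, tape, loupe from where it was at the start of the episode above 0.03 m or angle between any of router, tin_large, tin_small, cup, tape, loupe's own z axis and vertical above 0.4 rad)); the robot touches nothing.
It fails at once if the lid is opened or the catch slid off while the selector is not at Off (not (distance between pointer and off_mark below 0.009 m) and (value of joint lid above 0.06 rad or value of joint catch above 0.018 m)).
It fails at once if something loose on the bench is moved over 30 mm or tipped (distance of any of router, tin_large, tin_small, cup, tape, loupe from where it was at the start of the episode above 0.03 m or angle between any of router, tin_large, tin_small, cup, tape, loupe's own z axis and vertical above 0.4 rad).
It fails at once if the trim knob is turned more than about 25 degrees (distance of trim_mark from where it was at the start of the episode above 0.004 m).
It also fails if it takes over 72 s, if anything falls off the work surface, if the arm or the gripper's body presses on something with over 40 N, if the wrist force passes 120 N, or if a joint passes its speed limit or range.

## Robot

A 6-joint arm with a two-finger parallel gripper is mounted at the origin on the work surface. World frame = base frame: x ahead of the robot, y to its left, z up, the work surface at z = 0. Lengths are in m, angles in degrees, forces in N, time in s.
With the tool pointing down it reaches from about 0.3 to 0.75 m from the base axis. Payload 8.5 kg.
Tool frame: the origin (TCP) lies midway between the tips of the shut fingers; the grasp point (between the pads) lies 19 mm behind it; z points along the fingers, y is the line along which they close (so a half turn about z gives the same grasp; the last joint's range is limited). The gripper opens to 85 mm and grips with 20 to 120 N. Pads are 22 mm wide; open, the fingers measure 114 mm over their backs; the gripper's body (76 mm by 85 mm) begins 54 mm behind the grasp point. The pads swing forward as they close: fully open they stand 13 mm farther back than shut.
Start: joints at [58.482, 21.807, 74.336, -0, 83.858, -12.336], TCP at [0.181, 0.519, 0.231] pointing down, gripper open.
Joint ranges: [-178.18, 178.18], [-50.72, 133.34], [12.68, 142.11], [-81.47, 261.47], [9.98, 163.14], [-165.26, 165.26]. Speed limits (degrees/s): [136.94, 136.94, 180, 180, 180, 180].

## Interface

Orientations are given as a 3x3 rotation matrix whose columns are the frame's x, y, z axes.
In Python, from rig import env, get_image, close_job gives the robot as it stands.
- The arm moves only by the tool step_arm, never from a script. Its argument "targets" is a list of rows, each a list of 2 entries, a list of its own where there are three numbers: the shift along the tool's x, y, z as a fraction of full scale, then the turn, a rotation vector about the tool's x, y, z as a fraction of full scale. In form: [[[x, y, z], [wx, wy, wz]], ...]. A call has 1 to 10 rows; each row is the pose to reach, as a shift and turn from the pose commanded when the call began, along the tool's axes at that moment; what a row does not reach only later rows make up. Full scale, the value 1, is 0.3 m for a shift and 45 degrees for a turn. A row lasts 1/12 s, in which the tool goes at most 41.7 mm and 7.16 degrees, less where a joint would pass 70% of its speed; a pose out of reach is approached as far as the arm can. A call with a number of a shift or a turn outside -1 to 1 is refused whole. A call with a gripper value outside its range is refused whole. "jaw" is the finger opening in mm, from 0 to 85.4, set as the call begins (left out, the last holds). The fingers move at their own pace and stop on an object; "grip_force" is the grip in N (left out, the last holds). Time passes only in rows, so rows that repeat a pose let the fingers close. It gives the time, the measured TCP pose, the force, the opening and the grip force at its end, in the units of the state.
- env.observe(): the state, without advancing time (a new reading comes with each control period).
- get_image(name): name is "side" or "top" or "wrist"; returns a dict with "img" (420x560x3 uint8, red, green, blue), "z_map" (420x560 float32, m along the optical axis (not along the pixel's ray), 0 where there is no reading), "intrinsics" (3x3 intrinsics, pixels), "rvec" (rotation vector, rad) and "tvec" (3), from world to camera coordinates, as OpenCV has them. Camera axes: x right, y down, z forward; pixel columns grow to the right and rows downward; lengths in m; the calibration is good to about 2 mm. A picture is of the moment at which its call begins.
- close_job(): hands the job in; it is judged then, once.
The state is a dict: "time_s": time; "q": joint angles; "qvel": joint speeds; "joint_efforts": joint torques, N m; "position": TCP position; "tool_rot": TCP orientation; "ft_force": force on the tool from outside, world axes, zero at the start; "wrist_torque": the same for the moment, N m; "grip_width": finger opening in m; "gripper_force": force on a finger pad.
Only numpy, scipy, OpenCV 4.12 (cv2) and the standard library are available. Lean on these libraries where they do the work, as an engineer would, in place of code of your own. Each camera call takes 0.05 s, during which the arm holds its last target. There are 200 camera calls.

## Working session

There is one attempt and no reset: what is moved stays moved. The work goes in short steps, Python scripts to look and compute and a tool call to move; the robot and the scene stay as the last step left them, time stands still between calls to the robot, and variables do not carry over. Pictures are saved under pics/ and viewed, at most 10 in all, crops included, and the job is handed in when it is done.

Besides the shell and the picture viewer there is one more tool, called after "Request:" by a JSON object that holds its "op" and its "data". step_arm: Moves the arm, as the interface text tells. Its arguments: {"type":"object","properties":{"targets":{"type":"array","items":{"type":"array"}},"jaw":{"type":"number"},"grip_force":{"type":"number"}},"required":["targets"]}

```bash
ls; mkdir -p pics; cat > h.py <<'E'
import numpy as np, cv2
from rig import env, get_image, close_job
def cam(n):
    d=get_image(n); R=cv2.Rodrigues(np.array(d["rvec"],float))[0]; t=np.array(d["tvec"],float).reshape(3)
    return d,np.array(d["intrinsics"],float),R,t
def cloud(c):
    d,K,R,t=c; z=d["z_map"]; v,u=np.indices(z.shape)
    p=np.stack([(u-K[0,2])/K[0,0]*z,(v-K[1,2])/K[1,1]*z,z],-1)
    P=(p-t)@R; P[z<=0]=np.nan
    return P
def plane(c,uv,n,d0):  # ray onto n.X=d0
    d,K,R,t=c; C=-R.T@t; n=np.array(n,float)
    r=np.c_[(uv[:,0]-K[0,2])/K[0,0],(uv[:,1]-K[1,2])/K[1,1],np.ones(len(uv))]@R
    return C+r*((d0-C@n)/(r@n))[:,None]
def proj(c,X):
    d,K,R,t=c; p=(np.atleast_2d(X)@R.T+t)@K.T; return p[:,:2]/p[:,2:]
def save(n,img): cv2.imwrite("pics/"+n,img[...,::-1])
E
python3 - <<'E'
from h import *
np.set_printoptions(precision=4,suppress=True)
a=cam("top");b=cam("side")
save("top0.png",a[0]["img"]);save("side0.png",b[0]["img"])
np.savez("top0.npz",P=cloud(a),img=a[0]["img"])
print(-a[2].T@a[3],-b[2].T@b[3],a[1])
print(env.observe())
E
```

```text
pics
[0.5186 0.0074 1.2648] [-0.0327 -0.6562  0.8583] [[419.5796   0.     283.7561]
 [  0.     419.5796 207.0263]
 [  0.       0.       1.    ]]
{'time_s': 0.1, 'q': array([ 58.4821,  21.8385,  74.3807,  -0.0008,  83.858 , -12.3365]), 'qvel': array([ 0.1051, -0.0623, -0.1685,  0.0329, -0.1095, -0.0227]), 'joint_efforts': array([  0.0032, -44.9217, -23.1659,  -0.0001,   0.0037,  -0.    ]), 'position': array([0.1806, 0.5192, 0.2308]), 'tool_rot': array([[-0.9445,  0.3286, -0.0007],
       [ 0.3286,  0.9445, -0.0012],
       [ 0.0003, -0.0013, -1.    ]]), 'ft_force': array([ 0.3568, -0.2513,  0.096 ]), 'wrist_torque': array([-0.0128,  0.0185,  0.0171]), 'gripper_force': 0.0, 'grip_width': 0.0854698551627772}
```

View pics/top0.png

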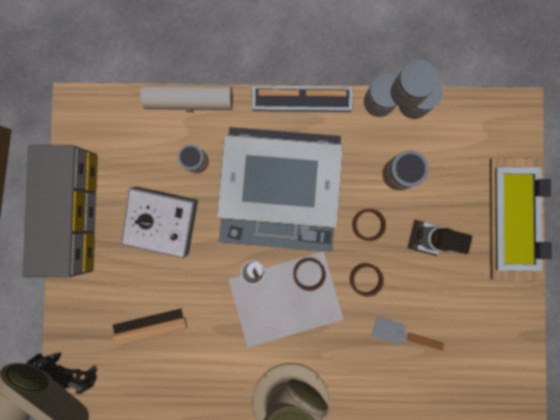

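View pics/side0.png

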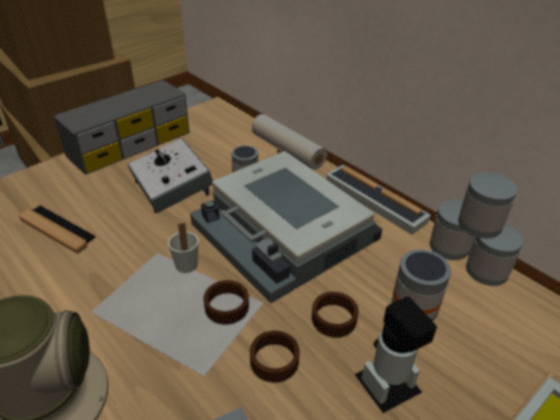

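The top view shows the controller at (160,221) with its selector at about (145,221), and the unit at (280,190) with the loupe at (235,232) and the catch near (322,235). The cup is at (252,271). Three brown rings look like the tape: (309,273), (368,224) and (366,279). The one at (309,273) is farthest left and lies in front of the ledge, so it is the tape. The next script measures them.

```bash
python3 - <<'E'
from h import *
np.set_printoptions(precision=4,suppress=True)
a=cam("top"); P=cloud(a); img=a[0]["img"]; hsv=cv2.cvtColor(img,cv2.COLOR_RGB2HSV)
# lid: bright low-sat, z ~0.117
def rect(m,name,z):
    m=cv2.morphologyEx(m.astype(np.uint8),cv2.MORPH_OPEN,np.ones((3,3)))
    n,l,s,c=cv2.connectedComponentsWithStats(m); k=1+np.argmax(s[1:,4])
    cs,_=cv2.findContours((l==k).astype(np.uint8),cv2.RETR_EXTERNAL,cv2.CHAIN_APPROX_NONE)
    uv=cs[0][:,0,:].astype(float); X=plane(a,uv,[0,0,1],z)
    r=cv2.minAreaRect(X[:,:2].astype(np.float32)); print(name,r, np.nanmedian(P[l==k],0)); return l==k
win=np.zeros(img.shape[:2],bool); win[120:255,205:350]=1
z=P[...,2]
m=rect(win&(z>0.108)&(z<0.13),"lid",0.117)
# finer: z samples
win2=np.zeros_like(win); win2[180:262,115:202]=1
m2=win2&(z>0.04)
pts=P[m2&(z<0.1)]; A=np.c_[pts[:,:2],np.ones(len(pts))]
w=np.ones(len(A),bool)
for i in range(10):
    s=np.linalg.lstsq(A[w],pts[w,2],rcond=None)[0]; w=abs(A@s-pts[:,2])<0.004
print("panel plane",s,w.sum(),len(w), "tilt",np.arctan(np.hypot(*s[:2])),"yaw",np.degrees(np.arctan2(s[1],s[0])))
rect(m2,"ctrl",0.073)
ex=z-(s[0]*P[...,0]+s[1]*P[...,1]+s[2])
h=m2&(ex>0.012); q=P[h]; print("sel",len(q),np.nanmean(q,0))
np.save("panel.npy",s)
# objects
for nm,(u,v) in dict(tape=(309,273),t2=(368,224),t3=(366,279),cup=(252,271),loupe=(235,232),catch=(322,235),handle=(278,228),tinL=(409,169),tinS=(192,158),router=(435,238)).items():
    sub=P[v-3:v+4,u-3:u+4].reshape(-1,3); print(nm,np.nanmedian(sub,0),np.nanmax(sub[:,2]))
c=lambda u0,u1,v0,v1,f:cv2.resize(img[v0:v1,u0:u1],None,fx=f,fy=f,interpolation=cv2.INTER_CUBIC)
L=c(205,345,200,300,5.7)
save("crop_unit.png",L)
print(L.shape)
E
```

```text
lid ((0.6397104263305664, 0.03885026276111603), (0.32839998602867126, 0.22877079248428345), 86.06407165527344) [0.639  0.0383 0.1167]
panel plane [ 0.2103 -0.0421 -0.0188] 3173 4050 tilt 0.2112579738070415 yaw -11.321987844359066
ctrl ((0.5246419310569763, 0.38653457164764404), (0.20171436667442322, 0.17170776426792145), 78.61141204833984) [0.5251 0.3837 0.0752]
sel 118 [0.51   0.3974 0.0943]
tape [ 0.3778 -0.0507  0.0004] 0.004972655152565188
t2 [ 0.5268 -0.2262  0.    ] 0.007993952208861229
t3 [ 0.3625 -0.221   0.0003] 0.0058432647777031345
cup [0.3843 0.1196 0.0091] 0.08223458789521441
loupe [0.4985 0.1613 0.0929] 0.09914186839962626
catch [ 0.494  -0.0809  0.101 ] 0.1320939763627431
handle [0.5111 0.0426 0.0503] 0.055652140660443945
tinL [ 0.6767 -0.3126  0.1268] 0.13089973250733555
tinS [0.7059 0.2886 0.0871] 0.09155672141198015
router [ 0.492  -0.3675  0.1701] 0.1932331987944011
(570, 798, 3)
```

View pics/crop_unit.png

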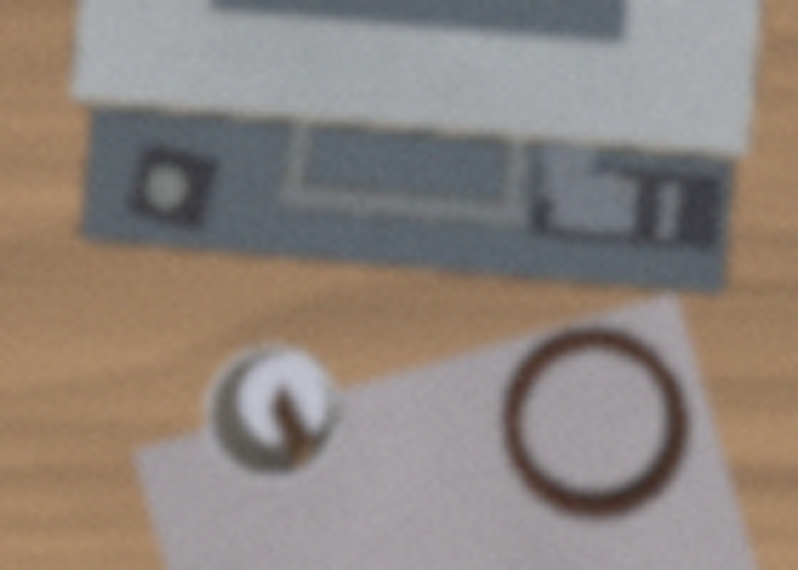

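The crop shows the loupe at crop (172,187), the handle bar at (400,205), and the catch with its tab at about (668,210). The cup is at (270,408) and the chosen tape at (596,422), the leftmost of the three rings. Next I check the tab and wrist camera geometry and plan the move over the controller.

```bash
cat >> h.py <<'E'
from scipy.spatial.transform import Rotation as Ro
def ROT(z,y):  # tool rotation from approach z and closing y
    z=np.array(z,float)/np.linalg.norm(z); y=np.array(y,float); y-=z*(y@z); y/=np.linalg.norm(y)
    return np.c_[np.cross(y,z),y,z]
def to(p,R=None,o=None):
    o=o or env.observe(); R0=np.array(o["tool_rot"]); p0=np.array(o["position"])
    R=R0 if R is None else R
    w=Ro.from_matrix(R0.T@R).as_rotvec(degrees=True)
    print("shift",np.round(R0.T@(np.array(p)-p0)/0.3,4),"turn",np.round(w/45,4))
yaw=np.radians(-3.94); UO=np.array([0.6247,0.0399,0]); UR=Ro.from_euler("z",yaw).as_matrix()
def U(x,y,z): return UO+UR@np.array([x,y,z])
s=np.array([0.2103,-0.0421,-0.0188]); N=np.array([-s[0],-s[1],1]); PD=s[2]/np.linalg.norm(N); N/=np.linalg.norm(N)
E
python3 - <<'E'
from h import *
np.set_printoptions(precision=4,suppress=True)
a=cam("top");w=cam("wrist"); o=env.observe()
R0=o["tool_rot"]; C=-w[2].T@w[3]
print("cam in tool",R0.T@(C-o["position"]),"\n",R0.T@w[2].T, w[1][0,0])
P=cloud(a)
print("tab px",proj(a,U(-.128,-.118,.127)),"loupe?",proj(a,U(-.136,0,.102)),proj(a,U(-.17,.165,.05)),proj(a,U(-.17,-.165,.05)))
sub=P[222:250,300:345].reshape(-1,3); q=sub[sub[:,2]>.118]; print(len(q),np.median(q,0), (q-UO)@UR)
# move above controller, tool along -N, y along bar-normal guess
sc=np.array([.51,.41,.09])
R=ROT(-N,[0.2,0.98,0])
to(sc+N*0.22-R[:,0]*0.0,R,o)
E
```

```text
cam in tool [ 0.0797  0.0011 -0.1432] 
 [[ 0.0008 -0.9507 -0.3101]
 [ 1.      0.0008  0.    ]
 [ 0.0002 -0.3101  0.9507]] 345.97628956656007
tab px [[318.3411 237.    ]] loupe? [[274.9443 236.072 ]] [[217.8354 242.5838]] [[331.6773 252.2061]]
71 [ 0.5189 -0.0706  0.1208] [[-0.0907 -0.0764  0.1181]
 [-0.0885 -0.1035  0.1188]
 [-0.088  -0.1089  0.1197]
 [-0.0863 -0.1305  0.1211]
 [-0.0851 -0.1442  0.1188]
 [-0.0842 -0.1551  0.1189]
 [-0.0837 -0.1604  0.1197]
 [-0.0939 -0.0712  0.119 ]
 [-0.0932 -0.0793  0.1187]
 [-0.0923 -0.0902  0.1193]
 [-0.0914 -0.101   0.1203]
 [-0.0896 -0.1227  0.1196]
 [-0.0887 -0.1336  0.1186]
 [-0.0883 -0.1389  0.1208]
 [-0.0874 -0.1498  0.1192]
 [-0.0959 -0.0795  0.1192]
 [-0.0946 -0.0958  0.1185]
 [-0.0939 -0.1038  0.1223]
 [-0.0937 -0.1067  0.1194]
 [-0.0932 -0.112   0.12  ]
 [-0.0925 -0.1203  0.1184]
 [-0.0923 -0.1229  0.1193]
 [-0.0912 -0.1366  0.1186]
 [-0.0901 -0.1501  0.1184]
 [-0.0896 -0.1556  0.1181]
 [-0.0894 -0.1582  0.1187]
 [-0.098  -0.0879  0.1181]
 [-0.0978 -0.0906  0.1188]
 [-0.096  -0.1123  0.1197]
 [-0.0937 -0.1395  0.1184]
 [-0.0923 -0.1557 
[... 452 characters left out ...]
0.1191  0.13  ]
 [-0.1223 -0.1221  0.1264]
 [-0.1257 -0.1144  0.1233]
 [-0.1254 -0.117   0.1255]
 [-0.1251 -0.1195  0.1282]
 [-0.1249 -0.122   0.1301]
 [-0.1283 -0.1143  0.1276]
 [-0.1281 -0.117   0.1281]
 [-0.1278 -0.1195  0.1306]
 [-0.1277 -0.1227  0.1234]
 [-0.131  -0.1145  0.1285]
 [-0.1307 -0.1171  0.1295]
 [-0.1306 -0.1201  0.126 ]
 [-0.1303 -0.1227  0.1269]
 [-0.1336 -0.1147  0.1294]
 [-0.1334 -0.1174  0.1287]
 [-0.1333 -0.1203  0.1259]
 [-0.1368 -0.1127  0.1208]
 [-0.1363 -0.115   0.1278]
 [-0.1361 -0.1177  0.1281]
 [-0.1359 -0.1203  0.1282]
 [-0.139  -0.1152  0.1272]
 [-0.1387 -0.1176  0.1313]
 [-0.1387 -0.1209  0.1233]]
shift [-1.0043 -0.0048 -0.247 ] turn [-0.0197 -0.2687 -0.1693]
```

Request:
{"op": "step_arm", "data": {"targets": [[[-1.0, -0.02, -0.06], [-0.02, -0.269, -0.169]], [[-1.0, -0.02, -0.06], [-0.02, -0.269, -0.169]], [[-1.0, -0.02, -0.06], [-0.02, -0.269, -0.169]], [[-1.0, -0.02, -0.06], [-0.02, -0.269, -0.169]], [[-1.0, -0.02, -0.06], [-0.02, -0.269, -0.169]], [[-1.0, -0.02, -0.06], [-0.02, -0.269, -0.169]], [[-1.0, -0.02, -0.06], [-0.02, -0.269, -0.169]], [[-1.0, -0.02, -0.06], [-0.02, -0.269, -0.169]], [[-1.0, -0.02, -0.06], [-0.02, -0.269, -0.169]], [[-1.0, -0.02, -0.06], [-0.02, -0.269, -0.169]]]}}

```text
time_s: 1.08
position: [0.4618, 0.4151, 0.2489]
tool_rot: [[-0.958, 0.201, 0.205], [0.197, 0.98, -0.041], [-0.209, 0.001, -0.978]]
ft_force: [0.6, 0.3, 0.3]
grip_width: 0.0856
gripper_force: 0.0
```

```bash
python3 - <<'E'
from h import *
np.set_printoptions(precision=4,suppress=True)
w=cam("wrist"); o=env.observe(); print(o["time_s"],o["position"],o["q"],o["ft_force"]); print(o["tool_rot"])
save("wrist1.png",w[0]["img"])
import pickle; pickle.dump(w,open("w1.pkl","wb"))
E
```

```text
1.1333 [0.4611 0.4156 0.2491] [ 34.7382  25.4548  66.3775  -8.7873  79.8128 -42.821 ] [-0.9405  0.8488 -0.0165]
[[-0.9581  0.1995  0.2054]
 [ 0.1954  0.9799 -0.0406]
 [-0.2093  0.0013 -0.9778]]
```

View pics/wrist1.png

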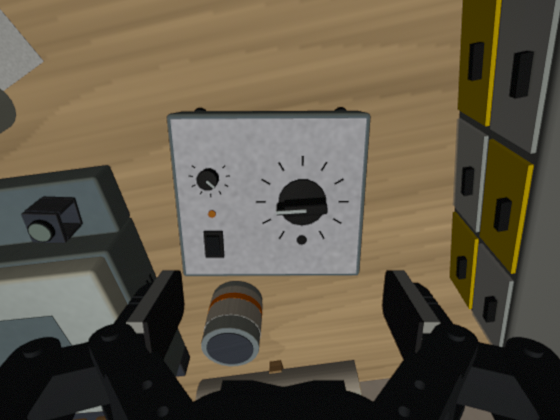

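The wrist view shows the selector at (302,204) with its white line running to (277,213), pointing left towards −y. The round Off dot is at (302,240) on the rear side, and the trim knob is at (207,179). Seen from above, Off is about 90° counter-clockwise from the pointer.

```bash
python3 - <<'E'
from h import *
import pickle
np.set_printoptions(precision=4,suppress=True)
w=pickle.load(open("w1.pkl","rb")); img=w[0]["img"]; P=cloud(w); g=cv2.cvtColor(img,cv2.COLOR_RGB2GRAY)
# refine panel plane from wrist depth
m=np.zeros(g.shape,bool); m[125:265,185:355]=1; pts=P[m&(g>120)]; pts=pts[~np.isnan(pts[:,2])]
A=np.c_[pts[:,:2],np.ones(len(pts))];k=np.ones(len(A),bool)
for i in range(8):
    s2=np.linalg.lstsq(A[k],pts[k,2],rcond=None)[0];k=abs(A@s2-pts[:,2])<.003
print("plane wrist",s2, "top",s)
n=np.array([-s2[0],-s2[1],1]);d=s2[2]/np.linalg.norm(n);n/=np.linalg.norm(n)
m=np.zeros(g.shape,np.uint8); m[145:252,245:357]=1
b=((g<95)&(m>0)).astype(np.uint8)
N_,l,st,c=cv2.connectedComponentsWithStats(b)
X=plane(w,c,n,d); keep=[]
for i in range(1,N_):
    print(i,st[i],c[i],X[i]); 
    if 4<=st[i,4]<150: keep.append(i)
ct=cv2.fitEllipse  # circle fit in plane
ex=np.array([1,0,0])-n*n[0]; ex/=np.linalg.norm(ex); ey=np.cross(n,ex)
q=np.c_[X[keep]@ex,X[keep]@ey]
for _ in range(3):
    B=np.c_[2*q,np.ones(len(q))]; z=np.linalg.lstsq(B,(q**2).sum(1),rcond=None)[0]; r=np.sqrt(z[2]+z[0]**2+z[1]**2)
    e=np.hypot(*(q-z[:2]).T)-r; q=q[abs(e)<.006]
print("r",r,e,np.degrees(np.arctan2(*(q-z[:2]).T[::-1])))
c0=ex*z[0]+ey*z[1]+n*d; print("axis at panel",c0)
hsv=cv2.cvtColor(img,cv2.COLOR_RGB2HSV)
wl=((g>110)&(m>0)).astype(np.uint8); wl[:195]=0; wl[222:]=0; wl[:,:270]=0; wl[:,325:]=0
N_,l,st,c=cv2.connectedComponentsWithStats(wl)
for i in range(1,N_):
    vv,uu=np.nonzero(l==i); Y=plane(w,np.c_[uu,vv].astype(float),n,d+.0285)-c0
    yq=np.c_[Y@ex,Y@ey]; L=cv2.fitLine(yq.astype(np.float32),cv2.DIST_L2,0,.01,.01).ravel()
    print("line",len(uu),yq.mean(0),yq.min(0),yq.max(0),np.degrees(np.arctan2(L[1],L[0])))
print("n",n,"ex",ex)
E
```

```text
plane wrist [ 0.2092 -0.0421 -0.0178] top [ 0.2103 -0.0421 -0.0188]
1 [302 156   2  10  19] [302.4737 160.2632] [0.4864 0.4306 0.0658]
2 [278 162   6   9  18] [280.7778 165.9444] [0.4875 0.4093 0.067 ]
3 [321 162   6   9  18] [323.4444 166.2778] [0.496  0.4492 0.0671]
4 [262 179   8   6  18] [265.3333 181.2778] [0.499  0.3916 0.0701]
5 [ 276  179   52   47 1730] [302.3104 201.4601] [0.5259 0.4231 0.0744]
6 [335 179   9   5  16] [338.875 180.875] [0.5129 0.4616 0.0701]
7 [256 201  10   2  19] [260.2632 201.4737] [0.5176 0.3823 0.0744]
8 [339 201  10   2  19] [343.2632 201.4737] [0.5341 0.4628 0.0745]
9 [263 219   8   5  12] [266.3333 220.8333] [0.5384 0.3839 0.0787]
10 [333 218   8   6  16] [336.5625 220.5   ] [0.5522 0.4533 0.0787]
11 [279 231   5   8  16] [281.125 234.75 ] [0.5559 0.3955 0.0819]
12 [319 231   5   8  16] [321.125 234.25 ] [0.5636 0.4356 0.0818]
13 [297 235  10  10  78] [301.3333 239.4744] [0.5651 0.4148 0.083 ]
r 0.041006880996320536 [-0.      0.0001 -0.0004  0.0001  0.0004 -0.      0.0002 -0.0001 -0.0001
  0.0002 -0.0002  0.0001] [ 168.114  -161.6584  138.2704 -131.5863  108.3787 -101.5748   77.9569
  -71.4924   48.4628  -41.4622   18.3141  -11.3268]
axis at panel [0.5257 0.4225 0.0744]
line 326 [-0.005  -0.0217] [-0.0208 -0.0319] [0.0068 0.0016] 48.145313
line 37 [0.0111 0.0148] [0.0078 0.0096] [0.0137 0.0178] -59.422623
n [-0.2046  0.0412  0.978 ] ex [0.9789 0.0086 0.2044]
```

```bash
cat >> h.py <<'E'
n=np.array([-.2046,.0412,.978]);n/=np.linalg.norm(n);ex=np.array([1,0,0])-n*n[0];ex/=np.linalg.norm(ex);ey=np.cross(n,ex);c0=np.array([.5257,.4225,.0744])
def dirn(a): a=np.radians(a); return ex*np.cos(a)+ey*np.sin(a)
E
python3 - <<'E'
from h import *
import pickle
w=pickle.load(open("w1.pkl","rb")); np.set_printoptions(precision=4,suppress=True)
for a in (-71.5,-101.6,-131.6): print(a,proj(w,np.array([c0+n*.0285+dirn(a)*r for r in (0,.01,.0235)])).ravel())
o=env.observe()
# pads close across the bar: y perpendicular to bar (bar along -101.5 -> y along -11.5), end: rotated +90
for sgn in (1,-1):
    R=ROT(-n,sgn*dirn(-11.5)); 
    print(sgn); to(c0+n*.09,R,o)
E
```

```text
-71.5 [303.316  210.7279 293.7879 215.9379 281.0731 222.8903]
-101.6 [303.316  210.7279 292.3432 210.7662 277.5305 210.8178]
-131.6 [303.316  210.7279 293.8484 205.5486 280.9178 198.4749]
1
shift [-0.0802  0.0651  0.3128] turn [ 0.0015 -0.0001  1.994 ]
-1
shift [-0.0802  0.0651  0.3128] turn [ 0.0001  0.0015 -2.006 ]
```

The white line matches −101.6° and Off lies at −11.4°, so the selector needs about 90° counter-clockwise. I first turn the tool 90° the other way so that the pads straddle the bar.

Request:
{"op": "step_arm", "data": {"targets": [[[-0.08, 0.065, 0.313], [0, 0, 0.994]], [[-0.08, 0.065, 0.313], [0, 0, 0.994]], [[-0.08, 0.065, 0.313], [0, 0, 0.994]], [[-0.08, 0.065, 0.313], [0, 0, 0.994]], [[-0.08, 0.065, 0.313], [0, 0, 0.994]], [[-0.08, 0.065, 0.313], [0, 0, 0.994]], [[-0.08, 0.065, 0.313], [0, 0, 0.994]], [[-0.08, 0.065, 0.313], [0, 0, 0.994]]], "jaw": 45}}

```text
time_s: 1.8
position: [0.5066, 0.427, 0.1628]
tool_rot: [[-0.541, 0.816, 0.206], [0.828, 0.559, -0.04], [-0.148, 0.149, -0.978]]
ft_force: [-0.1, -0.1, -0.5]
grip_width: 0.0453
gripper_force: 0.0
```

Request:
{"op": "step_arm", "data": {"targets": [[[0, 0, 0], [0, 0, 1.0]], [[0, 0, 0], [0, 0, 1.0]], [[0, 0, 0], [0, 0, 1.0]], [[0, 0, 0], [0, 0, 1.0]], [[0, 0, 0], [0, 0, 1.0]], [[0, 0, 0], [0, 0, 1.0]], [[0, 0, 0], [0, 0, 1.0]], [[0, 0, 0], [0, 0, 1.0]], [[0, 0, 0], [0, 0, 1.0]]]}}

```text
time_s: 2.55
position: [0.5074, 0.4264, 0.1628]
tool_rot: [[0.192, 0.96, 0.206], [0.981, -0.188, -0.04], [0.0, 0.21, -0.978]]
ft_force: [-0.2, 0.6, 0.2]
grip_width: 0.0452
gripper_force: 0.0
```

```bash
python3 - <<'E'
from h import *
np.set_printoptions(precision=4,suppress=True)
o=env.observe(); print(o["time_s"],o["position"],o["q"],o["grip_width"],o["ft_force"]); R=ROT(-n,dirn(-11.5)); to(c0+n*.04,R,o);to(c0+n*.008,R,o)
E
```

```text
2.55 [0.5074 0.4264 0.1628] [33.1256 33.0895 67.4763 -8.9082 70.8869 46.4764] 0.04523574594626983 [-0.2227  0.5565  0.213 ]
shift [-0.0011 -0.0008  0.1677] turn [ 0.0018 -0.0017  0.0041]
shift [-0.0012 -0.001   0.2744] turn [ 0.0018 -0.0017  0.0041]
```

Request:
{"op": "step_arm", "data": {"targets": [[[-0.001, -0.001, 0.08], [0, 0, 0]], [[-0.001, -0.001, 0.15], [0, 0, 0]], [[-0.001, -0.001, 0.19], [0, 0, 0]], [[-0.001, -0.001, 0.22], [0, 0, 0]], [[-0.001, -0.001, 0.24], [0, 0, 0]], [[-0.001, -0.001, 0.255], [0, 0, 0]], [[-0.001, -0.001, 0.265], [0, 0, 0]], [[-0.001, -0.001, 0.272], [0, 0, 0]], [[-0.001, -0.001, 0.272], [0, 0, 0]]]}}

```text
time_s: 3.3
position: [0.5249, 0.4223, 0.0829]
tool_rot: [[0.195, 0.959, 0.206], [0.981, -0.191, -0.04], [0.001, 0.21, -0.978]]
ft_force: [-0.5, -0.1, 0.1]
grip_width: 0.0446
gripper_force: 0.0
```

Request:
{"op": "step_arm", "data": {"targets": [[[0, 0, 0], [0, 0, 0]], [[0, 0, 0], [0, 0, 0]], [[0, 0, 0], [0, 0, 0]], [[0, 0, 0], [0, 0, 0]], [[0, 0, 0], [0, 0, 0]], [[0, 0, 0], [0, 0, 0]], [[0, 0, 0], [0, 0, 0]]], "jaw": 0, "grip_force": 25}}

```text
time_s: 3.88
position: [0.5239, 0.4229, 0.0831]
tool_rot: [[0.195, 0.959, 0.205], [0.981, -0.191, -0.04], [0.001, 0.209, -0.978]]
ft_force: [-5.6, 1.5, 2.1]
grip_width: 0.0104
gripper_force: 28.1
```

The pads hold the bar at 10.4 mm. Now I turn it.

Request:
{"op": "step_arm", "data": {"targets": [[[0, 0, 0], [0, 0, -0.12]], [[0, 0, 0], [0, 0, -0.24]], [[0, 0, 0], [0, 0, -0.36]], [[0, 0, 0], [0, 0, -0.48]], [[0, 0, 0], [0, 0, -0.6]], [[0, 0, 0], [0, 0, -0.72]], [[0, 0, 0], [0, 0, -0.84]], [[0, 0, 0], [0, 0, -0.96]], [[0, 0, 0], [0, 0, -1.0]], [[0, 0, 0], [0, 0, -1.0]]]}}

```text
time_s: 4.72
position: [0.5231, 0.4228, 0.0829]
tool_rot: [[-0.542, 0.815, 0.203], [0.827, 0.56, -0.04], [-0.147, 0.146, -0.978]]
ft_force: [-7.0, 0.9, 3.3]
grip_width: 0.0102
gripper_force: 28.2
```

Request:
{"op": "step_arm", "data": {"targets": [[[0, 0, 0], [0, 0, -0.12]], [[0, 0, 0], [0, 0, -0.24]], [[0, 0, 0], [0, 0, -0.36]], [[0, 0, 0], [0, 0, -0.48]], [[0, 0, 0], [0, 0, -0.6]], [[0, 0, 0], [0, 0, -0.72]], [[0, 0, 0], [0, 0, -0.84]], [[0, 0, 0], [0, 0, -0.96]], [[0, 0, 0], [0, 0, -1.0]], [[0, 0, 0], [0, 0, -1.0]]]}}

```text
time_s: 5.55
position: [0.5225, 0.4221, 0.0829]
tool_rot: [[-0.96, 0.194, 0.202], [0.189, 0.981, -0.042], [-0.206, -0.002, -0.979]]
ft_force: [-10.8, -2.4, 5.5]
grip_width: 0.0105
gripper_force: 28.7
```

```bash
python3 - <<'E'
from h import *
np.set_printoptions(precision=4,suppress=True)
o=env.observe(); print(o["time_s"],o["position"],o["q"],o["grip_width"],o["ft_force"],o["wrist_torque"]); R=ROT(-n,dirn(78.5)); to(c0+n*.008,R,o)
E
```

```text
5.55 [0.5225 0.4221 0.0829] [ 32.0223  38.4007  71.4889  -9.3083  61.7649 -43.0178] 0.010509150042069556 [-10.8302  -2.3604   5.4642] [-0.1962  1.7031 -0.1845]
shift [-0.004   0.0034  0.003 ] turn [-0.0014 -0.0032  0.0024]
```

Request:
{"op": "step_arm", "data": {"targets": [[[0, 0, 0], [0, 0, 0]], [[0, 0, 0], [0, 0, 0]], [[0, 0, 0], [0, 0, 0]], [[0, 0, 0], [0, 0, 0]], [[0, 0, 0], [0, 0, 0]], [[0, 0, -0.03], [0, 0, 0]], [[0, 0, -0.1], [0, 0, 0]], [[0, 0, -0.2], [0, 0, 0]], [[0, 0, -0.3], [0, 0, 0]], [[0, 0, -0.4], [0, 0, 0]]], "jaw": 45}}

```text
time_s: 6.38
position: [0.4996, 0.4271, 0.2021]
tool_rot: [[-0.959, 0.196, 0.206], [0.191, 0.981, -0.04], [-0.21, 0.001, -0.978]]
ft_force: [-0.5, 0.5, 0.2]
grip_width: 0.0449
gripper_force: 0.0
```

Request:
{"op": "step_arm", "data": {"targets": [[[0.16, 0, -0.1], [0, 0, 0]], [[0.16, 0, -0.1], [0, 0, 0]], [[0.16, 0, -0.1], [0, 0, 0]], [[0.16, 0, -0.1], [0, 0, 0]]]}}

```text
time_s: 6.72
position: [0.4474, 0.4378, 0.2198]
tool_rot: [[-0.959, 0.194, 0.207], [0.19, 0.981, -0.04], [-0.211, 0.001, -0.978]]
ft_force: [-0.3, -0.1, 0.2]
grip_width: 0.045
gripper_force: 0.0
```

```bash
python3 - <<'E'
from h import *
np.set_printoptions(precision=4,suppress=True)
w=cam("wrist"); o=env.observe(); print(o["time_s"],o["position"],o["q"],o["ft_force"])
p=proj(w,c0)[0].astype(int); print(p,proj(w,np.array([c0+n*.0285+dirn(-11.4)*r for r in (0,.0235)])),proj(w,c0+dirn(-11.4)*.041))
im=w[0]["img"]; u,v=np.clip(p,[90,75],[470,345]); save("wrist2.png",cv2.resize(im[v-75:v+75,u-90:u+90],None,fx=4,fy=4)); print(u-90,v-75)
E
```

```text
6.7667 [0.448  0.4374 0.219 ] [ 37.2481  27.3063  68.2675  -9.3053  76.4978 -39.9446] [ 0.4909  0.2918 -0.0316]
[281 233] [[281.561  246.2626]
 [281.6005 270.4487]] [[281.6721 272.0601]]
191 158
```

View pics/wrist2.png

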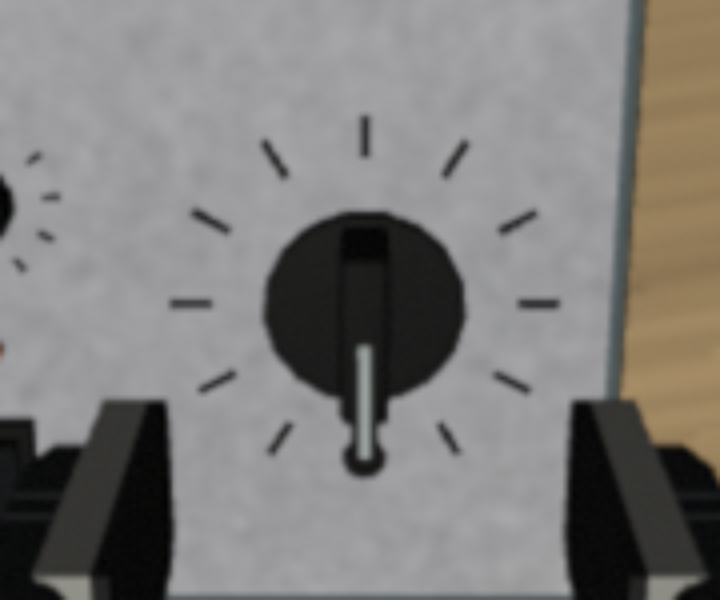

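The crop shows the white pointer line at (363,400), lying on the round Off mark at (363,458), and the selector is released. The catch is next.

```bash
python3 - <<'E'
from h import *
np.set_printoptions(precision=4,suppress=True)
o=env.observe(); R=ROT([0,0,-1],UR[:,1]); T=U(-.128,-.118,.20)
p0=np.array(o["position"]); mid=(p0+T)/2; mid[2]=.22
to(mid,R,o); o2=dict(position=mid,tool_rot=R); to(T,R,o2)
E
```

```text
shift [-0.2272 -0.8145  0.0453] turn [-0.0171  0.269  -0.162 ]
shift [-0.126  -0.8374  0.0667] turn [0. 0. 0.]
```

Request:
{"op": "step_arm", "data": {"targets": [[[-0.227, -0.814, 0.03], [-0.017, 0.269, -0.162]], [[-0.227, -0.814, 0.03], [-0.017, 0.269, -0.162]], [[-0.227, -0.814, 0.03], [-0.017, 0.269, -0.162]], [[-0.227, -0.814, 0.03], [-0.017, 0.269, -0.162]], [[-0.227, -0.814, 0.03], [-0.017, 0.269, -0.162]], [[-0.227, -0.814, 0.03], [-0.017, 0.269, -0.162]], [[-0.227, -0.814, 0.03], [-0.017, 0.269, -0.162]], [[-0.227, -0.814, 0.03], [-0.017, 0.269, -0.162]]], "jaw": 36}}

```text
time_s: 7.43
position: [0.4682, 0.182, 0.2241]
tool_rot: [[-0.997, 0.074, -0.001], [0.074, 0.997, 0.0], [0.001, -0.0, -1.0]]
ft_force: [-0.3, 0.4, -0.4]
grip_width: 0.036
gripper_force: 0.0
```

Request:
{"op": "step_arm", "data": {"targets": [[[-0.126, -0.837, 0.06], [0, 0, 0]], [[-0.126, -0.837, 0.06], [0, 0, 0]], [[-0.126, -0.837, 0.06], [0, 0, 0]], [[-0.126, -0.837, 0.06], [0, 0, 0]], [[-0.126, -0.837, 0.06], [0, 0, 0]], [[-0.126, -0.837, 0.06], [0, 0, 0]], [[-0.126, -0.837, 0.06], [0, 0, 0]], [[-0.126, -0.837, 0.06], [0, 0, 0]], [[-0.126, -0.837, 0.06], [0, 0, 0]]]}}

```text
time_s: 8.18
position: [0.4879, -0.0677, 0.206]
tool_rot: [[-0.998, 0.069, -0.001], [0.069, 0.998, 0.001], [0.001, 0.001, -1.0]]
ft_force: [-0.3, 0.7, -0.2]
grip_width: 0.0358
gripper_force: 0.0
```

```bash
python3 - <<'E'
from h import *
np.set_printoptions(precision=4,suppress=True)
o=env.observe(); print(o["time_s"],o["position"],o["q"],o["ft_force"]); R=ROT([0,0,-1],UR[:,1])
to(U(-.128,-.118,.110),R,o)
w=cam("wrist"); P=cloud(w); q=(P.reshape(-1,3)-UO)@UR
k=(abs(q[:,0]+.128)<.03)&(abs(q[:,1]+.118)<.03)&(q[:,2]>.121)&(q[:,2]<.14); q=q[k]; print(len(q),np.median(q,0),np.percentile(q,[3,97],axis=0))
save("wrist3.png",w[0]["img"])
E
```

```text
8.1833 [ 0.4879 -0.0677  0.206 ] [ -21.7312   17.3298   85.6718    0.0557   77.0677 -107.7866] [-0.2687  0.7059 -0.2214]
shift [-0.0038 -0.0045  0.3201] turn [ 0.0016 -0.0011 -0.0004]
491 [-0.1275 -0.1168  0.1274] [[-0.1377 -0.1215  0.1235]
 [-0.1155 -0.112   0.1286]]
```

View pics/wrist3.png

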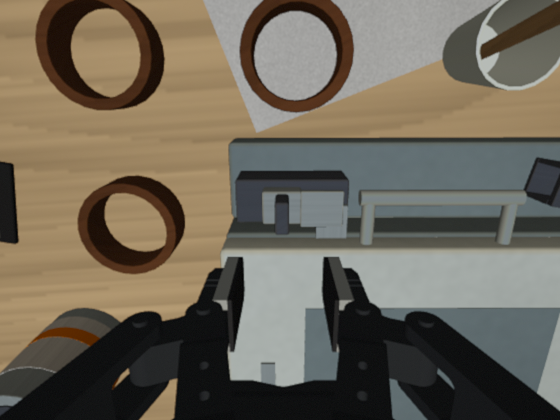

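The view shows the catch tab at (282,212), the handle bar from (362,196) to (522,198), and the loupe at (545,180). The tab lies within 1–2 mm of its expected place, so I descend on it and grip.

Request:
{"op": "step_arm", "data": {"targets": [[[-0.004, -0.003, 0.08], [0, 0, 0]], [[-0.004, -0.003, 0.16], [0, 0, 0]], [[-0.004, -0.003, 0.22], [0, 0, 0]], [[-0.004, -0.003, 0.26], [0, 0, 0]], [[-0.004, -0.003, 0.285], [0, 0, 0]], [[-0.004, -0.003, 0.3], [0, 0, 0]], [[-0.004, -0.003, 0.312], [0, 0, 0]], [[-0.004, -0.003, 0.318], [0, 0, 0]], [[-0.004, -0.003, 0.318], [0, 0, 0]]]}}

```text
time_s: 8.98
position: [0.489, -0.0692, 0.1114]
tool_rot: [[-0.998, 0.069, 0.001], [0.069, 0.998, 0.0], [-0.001, 0.0, -1.0]]
ft_force: [-1.0, 0.4, 0.3]
grip_width: 0.0361
gripper_force: 0.0
```

Request:
{"op": "step_arm", "data": {"targets": [[[0, 0, 0], [0, 0, 0]], [[0, 0, 0], [0, 0, 0]], [[0, 0, 0], [0, 0, 0]], [[0, 0, 0], [0, 0, 0]], [[0, 0, 0], [0, 0, 0]], [[0, 0, 0], [0, 0, 0]]], "jaw": 0, "grip_force": 25}}

```text
time_s: 9.48
position: [0.489, -0.0694, 0.1117]
tool_rot: [[-0.998, 0.069, 0.001], [0.069, 0.998, 0.0], [-0.001, 0.0, -1.0]]
ft_force: [0.3, 1.1, 5.1]
grip_width: 0.0094
gripper_force: 28.6
```

Request:
{"op": "step_arm", "data": {"targets": [[[0, -0.01, 0], [0, 0, 0]], [[0, -0.02, 0], [0, 0, 0]], [[0, -0.03, 0], [0, 0, 0]], [[0, -0.04, 0], [0, 0, 0]], [[0, -0.05, 0], [0, 0, 0]], [[0, -0.06, 0], [0, 0, 0]], [[0, -0.07, 0], [0, 0, 0]], [[0, -0.08, 0], [0, 0, 0]], [[0, -0.086, 0], [0, 0, 0]], [[0, -0.086, 0], [0, 0, 0]]]}}

```text
time_s: 10.32
position: [0.4873, -0.0947, 0.1117]
tool_rot: [[-0.998, 0.069, 0.002], [0.069, 0.998, 0.002], [-0.001, 0.002, -1.0]]
ft_force: [-0.5, 5.9, 6.5]
grip_width: 0.0094
gripper_force: 28.7
```

Request:
{"op": "step_arm", "data": {"targets": [[[0, 0, 0], [0, 0, 0]], [[0, 0, 0], [0, 0, 0]], [[0, 0, 0], [0, 0, 0]], [[0, 0, 0], [0, 0, 0]], [[0, 0, 0], [0, 0, 0]], [[0, 0, -0.03], [0, 0, 0]], [[0, 0, -0.1], [0, 0, 0]], [[0, 0, -0.2], [0, 0, 0]], [[0, 0, -0.28], [0, 0, 0]], [[0, 0, -0.28], [0, 0, 0]]], "jaw": 36}}

```text
time_s: 11.15
position: [0.4887, -0.0959, 0.2003]
tool_rot: [[-0.998, 0.069, 0.008], [0.069, 0.998, -0.003], [-0.009, -0.003, -1.0]]
ft_force: [-0.6, -0.9, 0.8]
grip_width: 0.0356
gripper_force: 0.0
```

```bash
python3 - <<'E'
from h import *
np.set_printoptions(precision=4,suppress=True)
o=env.observe(); print(o["time_s"],o["position"],o["q"],o["ft_force"])
w=cam("wrist"); P=cloud(w); q=(P.reshape(-1,3)-UO)@UR
k=(abs(q[:,0]+.128)<.03)&(abs(q[:,1]+.13)<.045)&(q[:,2]>.121)&(q[:,2]<.14); a=q[k]; print("tab",len(a),np.median(a,0))
k=(abs(q[:,0]+.136)<.012)&(abs(q[:,1])<.045)&(q[:,2]>.098)&(q[:,2]<.12); a=q[k]; print("handle",len(a),np.median(a,0),np.percentile(a,[3,97],axis=0))
R=ROT([0,0,-1],-UR[:,0]); to(U(-.136,0,.19),R,o)
R2=ROT([0,0,-1],UR[:,0]); to(U(-.136,0,.19),R2,o)
E
```

```text
11.15 [ 0.4887 -0.0959  0.2003] [ -24.7598   17.9278   85.8115    0.0242   75.7472 -110.8177] [-0.6002 -0.869   0.8186]
tab 524 [-0.1274 -0.1424  0.1275]
handle 2018 [-0.1357  0.0001  0.1077] [[-0.1399 -0.0422  0.1039]
 [-0.1295  0.0424  0.1095]]
shift [0.0325 0.4828 0.0326] turn [-0.0113  0.0057 -2.0002]
shift [0.0325 0.4828 0.0326] turn [0.0057 0.0113 1.9998]
```

Request:
{"op": "step_arm", "data": {"targets": [[[0.032, 0.482, 0.01], [0, 0.006, 1.0]], [[0.032, 0.482, 0.01], [0, 0.006, 1.0]], [[0.032, 0.482, 0.01], [0, 0.006, 1.0]], [[0.032, 0.482, 0.01], [0, 0.006, 1.0]], [[0.032, 0.482, 0.01], [0, 0.006, 1.0]], [[0.032, 0.482, 0.01], [0, 0.006, 1.0]], [[0.032, 0.482, 0.01], [0, 0.006, 1.0]], [[0.032, 0.482, 0.01], [0, 0.006, 1.0]]], "jaw": 26}}

```text
time_s: 11.87
position: [0.487, 0.05, 0.1916]
tool_rot: [[-0.655, 0.756, -0.005], [0.756, 0.655, 0.003], [0.006, -0.002, -1.0]]
ft_force: [0.5, 0.1, 0.1]
grip_width: 0.0253
gripper_force: 0.0
```

Request:
{"op": "step_arm", "data": {"targets": [[[0, 0, 0], [0, 0, 1.0]], [[0, 0, 0], [0, 0, 1.0]], [[0, 0, 0], [0, 0, 1.0]], [[0, 0, 0], [0, 0, 1.0]], [[0, 0, 0], [0, 0, 1.0]], [[0, 0, 0], [0, 0, 1.0]], [[0, 0, 0], [0, 0, 1.0]], [[0, 0, 0], [0, 0, 1.0]]]}}

```text
time_s: 12.53
position: [0.4871, 0.0496, 0.1918]
tool_rot: [[0.068, 0.998, -0.005], [0.998, -0.068, 0.003], [0.002, -0.005, -1.0]]
ft_force: [-1.2, -0.4, 0.1]
grip_width: 0.0261
gripper_force: 0.0
```

```bash
python3 - <<'E'
from h import *
np.set_printoptions(precision=4,suppress=True)
o=env.observe(); print(o["time_s"],o["position"],o["q"],o["grip_width"])
R2=ROT([0,0,-1],UR[:,0]); to(U(-.136,0,.12),R2,o); to(U(-.136,0,.086),R2,o)
E
```

```text
12.5333 [0.4871 0.0496 0.1918] [-8.1264 17.9291 87.3543  0.1096 75.0172 -4.2715] 0.02609799099450098
shift [-0.0013  0.0076  0.2393] turn [-0.0065 -0.0028  0.0013]
shift [-0.0016  0.0081  0.3526] turn [-0.0065 -0.0028  0.0013]
```

Request:
{"op": "step_arm", "data": {"targets": [[[-0.001, 0.007, 0.08], [-0.006, 0, 0]], [[-0.001, 0.007, 0.16], [-0.006, 0, 0]], [[-0.001, 0.007, 0.22], [-0.006, 0, 0]], [[-0.001, 0.008, 0.27], [-0.006, 0, 0]], [[-0.001, 0.008, 0.31], [-0.006, 0, 0]], [[-0.001, 0.008, 0.335], [-0.006, 0, 0]], [[-0.001, 0.008, 0.35], [-0.006, 0, 0]], [[-0.001, 0.008, 0.352], [-0.006, 0, 0]], [[-0.001, 0.008, 0.352], [-0.006, 0, 0]]]}}

```text
time_s: 13.28
position: [0.4895, 0.0495, 0.0869]
tool_rot: [[0.068, 0.998, 0.001], [0.998, -0.068, 0.002], [0.002, 0.001, -1.0]]
ft_force: [0.3, 0.3, 0.1]
grip_width: 0.0258
gripper_force: 0.0
```

Request:
{"op": "step_arm", "data": {"targets": [[[0, 0, 0], [0, 0, 0]], [[0, 0, 0], [0, 0, 0]], [[0, 0, 0], [0, 0, 0]], [[0, 0, 0], [0, 0, 0]], [[0, 0, 0], [0, 0, 0]], [[0, 0, 0], [0, 0, 0]]], "jaw": 0, "grip_force": 30}}

```text
time_s: 13.78
position: [0.4907, 0.0494, 0.0874]
tool_rot: [[0.069, 0.998, 0.004], [0.998, -0.069, 0.002], [0.002, 0.004, -1.0]]
ft_force: [5.3, 0.6, 0.5]
grip_width: 0.0108
gripper_force: 30.3
```

```bash
python3 - <<'E'
from h import *
np.set_printoptions(precision=4,suppress=True)
o=env.observe(); print(o["time_s"],o["position"],(np.array(o["position"])-UO)@UR,o["grip_width"],o["gripper_force"],o["ft_force"])
R0=np.array(o["tool_rot"])
# lid rotation th about hinge; tool tilts -phi about unit y; grasp point (handle) stays gz from TCP along tool z
H=np.array([.135,0,.088]); p0=(np.array(o["position"])-UO)@UR; h0=np.array([-.136,p0[1],.102]); gz=p0[2]-h0[2]
print("gz",gz, "dx",p0[0]-h0[0])
Rp,pp=R0,p0
for k,(th,ph) in enumerate([(x,x*0.45) for x in np.r_[0:1.21:0.12]]):
    v=h0-H; c,s_=np.cos(th),np.sin(th); hh=H+np.array([v[0]*c+v[2]*s_,v[1],-v[0]*s_+v[2]*c])
    R=Ro.from_rotvec(-ph*UR[:,1]).as_matrix()@R0
    p=UO+UR@hh+R@(R0.T@(o["position"]-UO-UR@h0))
    print("%.2f"%th,np.round(R0.T@(p-o["position"])/.3,3),np.round(Ro.from_matrix(R0.T@R).as_rotvec(degrees=True)/45,3),np.round(p,3))
E
```

```text
13.7833 [0.4907 0.0494 0.0874] [-0.1344  0.0003  0.0874] 0.010787887285017013 30.28452694416046 [5.3153 0.6062 0.5352]
gz -0.014579111278820861 dx 0.0016256400200766463
0.00 [0. 0. 0.] [0. 0. 0.] [0.491 0.049 0.087]
0.12 [ 0.     0.015 -0.108] [-0.069  0.    -0.   ] [0.495 0.049 0.12 ]
0.24 [ 0.     0.043 -0.214] [-0.138  0.    -0.   ] [0.503 0.049 0.152]
0.36 [ 0.001  0.083 -0.316] [-0.206  0.    -0.   ] [0.515 0.048 0.182]
0.48 [ 0.001  0.136 -0.414] [-0.275  0.    -0.001] [0.531 0.047 0.212]
0.60 [ 0.001  0.199 -0.504] [-0.344  0.    -0.001] [0.55  0.045 0.239]
0.72 [ 0.001  0.273 -0.587] [-0.413  0.    -0.001] [0.572 0.044 0.264]
0.84 [ 0.001  0.356 -0.661] [-0.481  0.    -0.001] [0.596 0.042 0.286]
0.96 [ 0.002  0.446 -0.725] [-0.55   0.    -0.001] [0.623 0.04  0.305]
1.08 [ 0.002  0.544 -0.778] [-0.619  0.    -0.001] [0.653 0.038 0.321]
1.20 [ 0.002  0.647 -0.819] [-0.688  0.    -0.001] [0.683 0.036 0.334]
```

Request:
{"op": "step_arm", "data": {"targets": [[[0, 0.006, -0.054], [-0.034, 0, 0]], [[0, 0.015, -0.108], [-0.069, 0, 0]], [[0, 0.028, -0.162], [-0.103, 0, 0]], [[0, 0.043, -0.214], [-0.138, 0, 0]], [[0, 0.062, -0.266], [-0.172, 0, 0]], [[0, 0.083, -0.316], [-0.206, 0, 0]], [[0, 0.108, -0.366], [-0.241, 0, 0]], [[0, 0.136, -0.414], [-0.275, 0, 0]], [[0, 0.136, -0.414], [-0.275, 0, 0]]]}}

```text
time_s: 14.53
position: [0.5291, 0.0468, 0.2133]
tool_rot: [[0.068, 0.974, 0.215], [0.998, -0.067, -0.013], [0.002, 0.215, -0.977]]
ft_force: [-12.3, 1.9, 8.2]
grip_width: 0.0106
gripper_force: 31.0
```

```bash
python3 - <<'E'
from h import *
np.set_printoptions(precision=4,suppress=True)
o=env.observe(); print(o["time_s"],o["position"],o["grip_width"],o["gripper_force"],o["ft_force"],o["q"])
R0=np.array(o["tool_rot"]); H=np.array([.135,0,.088])
off=R0.T  # handle in tool frame at grasp start
hT=np.array([0,0.0016,-0.0146]) ; Rg=ROT([0,0,-1],UR[:,0]); hT=Rg.T@(UR@np.array([-.0016,0,.0146]))
h=(np.array(o["position"])+R0@hT-UO)@UR; v=h-H; print("handle",h,"r",np.hypot(v[0],v[2]),"lid",np.arctan2(v[2],-v[0])-np.arctan2(.014,.271))
a0=np.arctan2(v[2],-v[0])-np.arctan2(.014,.271)
for th in np.r_[0.6:1.27:0.06]:
    a=th+np.arctan2(.014,.271); hh=H+np.array([-.2714*np.cos(a),h[1],.2714*np.sin(a)])
    ph=0.45*th; R=Ro.from_rotvec(-ph*UR[:,1]).as_matrix()@Rg
    p=UO+UR@hh-R@hT
    print("%.2f"%th,np.round(R0.T@(p-o["position"])/.3,3),np.round(Ro.from_matrix(R0.T@R).as_rotvec(degrees=True)/45,3))
E
```

```text
14.5333 [0.5291 0.0468 0.2133] 0.010622589085590592 30.992783904075623 [-12.297    1.9408   8.1626] [-8.2469 15.6581 87.926   1.1646 64.0508 -4.7055]
handle [-0.1006  0.0003  0.2272] r 0.273607001034842 lid 0.48208877824963126
0.60 [ 0.     0.085 -0.069] [-0.068 -0.003 -0.   ]
0.66 [ 0.     0.129 -0.103] [-0.102 -0.003 -0.   ]
0.72 [ 0.     0.175 -0.134] [-0.137 -0.003 -0.   ]
0.78 [ 0.     0.222 -0.163] [-0.171 -0.003 -0.   ]
0.84 [ 0.     0.271 -0.189] [-0.205 -0.003 -0.   ]
0.90 [ 0.     0.322 -0.212] [-0.24  -0.003 -0.   ]
0.96 [ 0.     0.374 -0.232] [-0.274 -0.003 -0.001]
1.02 [ 0.001  0.426 -0.25 ] [-0.309 -0.003 -0.001]
1.08 [ 0.001  0.48  -0.264] [-0.343 -0.003 -0.001]
1.14 [ 0.001  0.535 -0.275] [-0.377 -0.003 -0.001]
1.20 [ 0.001  0.59  -0.282] [-0.412 -0.003 -0.001]
1.26 [ 0.001  0.645 -0.287] [-0.446 -0.003 -0.001]
```

The lid is at about 0.48 rad and follows with small forces. I continue to about 1.2 rad.

Request:
{"op": "step_arm", "data": {"targets": [[[0, 0.042, -0.035], [-0.034, 0, 0]], [[0, 0.085, -0.069], [-0.068, 0, 0]], [[0, 0.129, -0.103], [-0.102, 0, 0]], [[0, 0.175, -0.134], [-0.137, 0, 0]], [[0, 0.222, -0.163], [-0.171, 0, 0]], [[0, 0.271, -0.189], [-0.205, 0, 0]], [[0, 0.322, -0.212], [-0.24, 0, 0]], [[0, 0.374, -0.232], [-0.274, 0, 0]], [[0, 0.426, -0.25], [-0.309, 0, 0]], [[0, 0.48, -0.264], [-0.343, 0, 0]]]}}

```text
time_s: 15.37
position: [0.6525, 0.0385, 0.3213]
tool_rot: [[0.068, 0.882, 0.467], [0.998, -0.061, -0.029], [0.003, 0.468, -0.884]]
ft_force: [-5.1, 2.9, -4.1]
grip_width: 0.0109
gripper_force: 32.4
```

```bash
cat > lid.py <<'E'
from h import *
np.set_printoptions(precision=4,suppress=True)
o=env.observe(); print(o["time_s"],o["position"],o["grip_width"],o["gripper_force"],o["ft_force"],o["q"])
R0=np.array(o["tool_rot"]); H=np.array([.135,0,.088])
Rg=ROT([0,0,-1],UR[:,0]); hT=Rg.T@(UR@np.array([-.0016,0,.0146]))
h=(np.array(o["position"])+R0@hT-UO)@UR; v=h-H; a0=np.arctan2(.014,.271); print("r",np.hypot(v[0],v[2]),"lid",np.arctan2(v[2],-v[0])-a0)
for th in np.r_[1.08:1.32:0.06]:
    a=th+a0; hh=H+np.array([-.2714*np.cos(a),h[1],.2714*np.sin(a)])
    R=Ro.from_rotvec(-.45*th*UR[:,1]).as_matrix()@Rg; p=UO+UR@hh-R@hT
    print("%.2f"%th,np.round(R0.T@(p-o["position"])/.3,3),np.round(Ro.from_matrix(R0.T@R).as_rotvec(degrees=True)/45,3))
E
python3 lid.py
```

```text
15.3667 [0.6525 0.0385 0.3213] 0.010905697040400786 32.3848557472229 [-5.1214  2.8505 -4.0986] [-7.7575 18.1396 70.0046  2.1579 64.0379 -4.2861]
r 0.2712756629637943 lid 1.0797095744112755
1.08 [-0.  0. -0.] [ 0.001 -0.003 -0.001]
1.14 [-0.     0.056  0.004] [-0.033 -0.003 -0.001]
1.20 [-0.     0.111  0.011] [-0.068 -0.003 -0.001]
1.26 [-0.     0.165  0.021] [-0.102 -0.003 -0.001]
```

Request:
{"op": "step_arm", "data": {"targets": [[[0, 0.028, 0.002], [-0.017, 0, 0]], [[0, 0.056, 0.004], [-0.033, 0, 0]], [[0, 0.084, 0.007], [-0.05, 0, 0]], [[0, 0.111, 0.011], [-0.068, 0, 0]], [[0, 0.138, 0.016], [-0.085, 0, 0]], [[0, 0.138, 0.016], [-0.085, 0, 0]], [[0, 0.138, 0.016], [-0.085, 0, 0]], [[0, 0.138, 0.016], [-0.085, 0, 0]]]}}

```text
time_s: 16.03
position: [0.6926, 0.0356, 0.3363]
tool_rot: [[0.068, 0.847, 0.528], [0.998, -0.06, -0.034], [0.003, 0.529, -0.849]]
ft_force: [2.2, 5.2, 4.8]
grip_width: 0.0104
gripper_force: 32.8
```

```bash
python3 lid.py
```

```text
16.0333 [0.6926 0.0356 0.3363] 0.010443408824346637 32.775755524635315 [2.2121 5.179  4.8355] [-7.6028 20.577  65.3794  2.364  62.2117 -4.1442]
r 0.2708028078097557 lid 1.2343963172754981
1.08 [-0.    -0.14  -0.029] [ 0.09  -0.004 -0.001]
1.14 [-0.    -0.085 -0.021] [ 0.056 -0.004 -0.001]
1.20 [-0.   -0.03 -0.01] [ 0.022 -0.003 -0.002]
1.26 [-0.     0.023  0.005] [-0.013 -0.003 -0.002]
```

The lid is at 1.23 rad. I release it and back straight out.

Request:
{"op": "step_arm", "data": {"targets": [[[0, 0, 0], [0, 0, 0]], [[0, 0, 0], [0, 0, 0]], [[0, 0, 0], [0, 0, 0]], [[0, 0, 0], [0, 0, 0]], [[0, 0, 0], [0, 0, 0]], [[0, 0, -0.03], [0, 0, 0]], [[0, 0, -0.1], [0, 0, 0]], [[0, 0, -0.2], [0, 0, 0]], [[0, 0, -0.3], [0, 0, 0]], [[0, 0, -0.4], [0, 0, 0]]], "jaw": 40}}

```text
time_s: 16.87
position: [0.6279, 0.0392, 0.4381]
tool_rot: [[0.069, 0.849, 0.524], [0.998, -0.06, -0.035], [0.002, 0.525, -0.851]]
ft_force: [-0.8, -0.5, -0.4]
grip_width: 0.0401
gripper_force: 0.0
```

Request:
{"op": "step_arm", "data": {"targets": [[[0, -0.15, -0.2], [0, 0, 0]], [[0, -0.3, -0.2], [0, 0, 0]], [[0, -0.3, -0.2], [0, 0, 0]], [[0, -0.3, -0.2], [0, 0, 0]], [[0, -0.3, -0.2], [0, 0, 0]], [[0, -0.3, -0.2], [0, 0, 0]]]}}

```text
time_s: 17.37
position: [0.5215, 0.0465, 0.4409]
tool_rot: [[0.069, 0.848, 0.525], [0.998, -0.06, -0.035], [0.002, 0.526, -0.85]]
ft_force: [0.5, 0.3, -0.2]
grip_width: 0.04
gripper_force: 0.0
```

```bash
python3 - <<'E'
from h import *
np.set_printoptions(precision=4,suppress=True)
o=env.observe(); print(o["time_s"],o["position"],o["qvel"],o["ft_force"])
b=cam("side"); P=cloud(b); save("side1.png",b[0]["img"]); a=cam("top"); Q=cloud(a)
p0=np.load("top0.npz")["P"]; q=(np.vstack([P.reshape(-1,3),Q.reshape(-1,3)])-UO)@UR
k=(abs(q[:,1])<.045)&(q[:,2]>.2)&(q[:,2]<.38)&(q[:,0]>-.03)&(q[:,0]<.15); v=q[k]; print("lid pts",len(v),v.max(0),np.percentile(v[v[:,2]>.33],50,axis=0))
save("top1.png",a[0]["img"])
E
```

```text
17.3667 [0.5215 0.0465 0.4409] [-0.0664  1.6628 -0.5817  0.1176 -0.1699  0.0138] [ 0.5311  0.2543 -0.2194]
lid pts 2087 [0.1276 0.045  0.3582] [ 0.0578 -0.0014  0.3527]
```

View pics/side1.png

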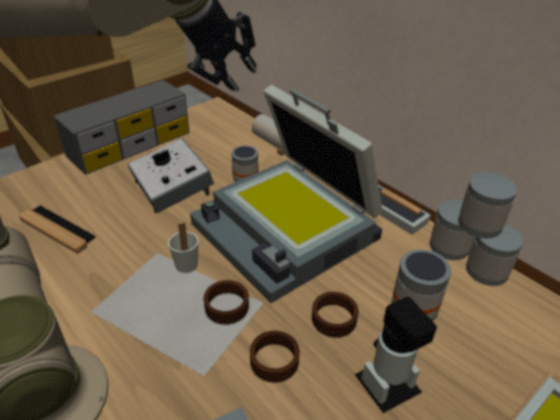

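View pics/top1.png

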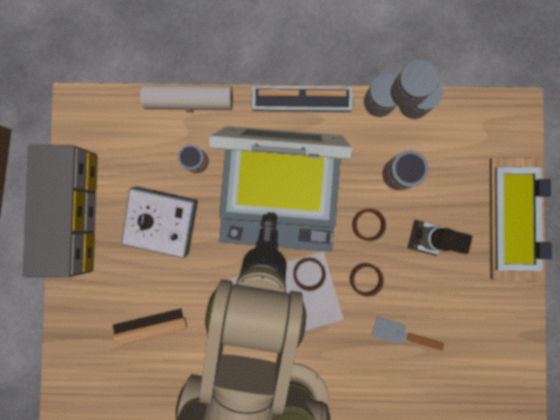

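The side view shows the lid standing open at (320,140), with the cup, tape, loupe and tins where they were. In the top view the gripper at (268,225) is well clear of the lid at (283,143). I let the arm settle, then hand in.

Request:
{"op": "step_arm", "data": {"targets": [[[0, 0, 0], [0, 0, 0]], [[0, 0, 0], [0, 0, 0]], [[0, 0, 0], [0, 0, 0]], [[0, 0, 0], [0, 0, 0]]]}}

```text
time_s: 17.8
position: [0.5216, 0.0465, 0.44]
tool_rot: [[0.069, 0.849, 0.524], [0.998, -0.06, -0.034], [0.002, 0.525, -0.851]]
ft_force: [-0.5, -0.0, 0.0]
grip_width: 0.04
gripper_force: 0.0
```

```bash
python3 -c "
from rig import close_job
print(close_job())"
```

```text
the job is handed in; nothing more can be done
None
```

The job is handed in at 17.8 s of robot time: the selector is on the Off dot, the catch is slid about 25.6 mm, the lid stands open at about 1.23 rad (70°), and the loose things look unmoved in the last pictures; `close_job()` returned no verdict.

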